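Find the hidden battery door release

TASK

The battery box's orange door is held by a concealed catch: one of the five identical black covers, flush in its top, is the push release, and the other four are rigid blanks. Feel along the covers with the fingertips for the one that gives, press it fully home so that the door springs up and stays open, then take the hand away. Do not push or pry the door itself, and leave the loose things round the box where they stand.

Things in the scene. Friction and masses are not known exactly. Their poses are not given: they have to be found in the camera images.
- battery_box: grey battery box, 170 (x) x 300 (y) x 50 mm, fixed to the bench; origin at the centre of its underside, x towards its back (away from the robot), y to its left, z up. Its top face is flat, 50 mm above the bench. Along the front of the top lie five identical black square covers; behind them lies the orange battery door. Straight behind the covers the door's edge is 45 mm from their centres.
- panel (a point): middle of the row of covers, on the flat top of the box, 50 mm above the bench; same axes as the box. It coincides with the centre of cover 3
- release (a joint): travel of the concealed release, 0 (flush) to 0.007 m (fully home, 7 mm below the top face). It is one of the five covers, not known which; it takes about 3 to 4 N to push down, stays where it is pushed, and swings the door as it goes
- door (a joint): opening angle of the orange battery door (70 x 250 mm, 4 mm thick, flush when shut), hinged along the back edge of the box: 0 shut, 0.56 rad open with its front edge about 38 mm above the top face. It is linked to the release: 0.08 rad per mm of travel
- door_edge (a point): middle of the free front edge of the orange door, on its top face
- cover_1 (a point): centre of the top face of cover 1 of 5 counted from the box's left (+y) end: black, 48 mm square, flush with the top face in a 50 mm opening, covers 56 mm apart. Either rigid blank or the release; they look the same
- cover_2 (a point): centre of the top face of cover 2 of 5 counted from the box's left (+y) end: black, 48 mm square, flush with the top face in a 50 mm opening, covers 56 mm apart. Either rigid blank or the release; they look the same
- cover_3 (a point): centre of the top face of cover 3 of 5 counted from the box's left (+y) end: black, 48 mm square, flush with the top face in a 50 mm opening, covers 56 mm apart. Either rigid blank or the release; they look the same
- cover_4 (a point): centre of the top face of cover 4 of 5 counted from the box's left (+y) end: black, 48 mm square, flush with the top face in a 50 mm opening, covers 56 mm apart. Either rigid blank or the release; they look the same
- cover_5 (a point): centre of the top face of cover 5 of 5 counted from the box's left (+y) end: black, 48 mm square, flush with the top face in a 50 mm opening, covers 56 mm apart. Either rigid blank or the release; they look the same
- yellow_box_mid (a point): yellow square plastic box, 34x34x41 mm, beside the battery box's left end; loose, to be left alone; the point is its centre
- white_box_mid (a point): white square plastic box, 35x35x42 mm, beside the battery box's right end; loose, to be left alone; the point is its centre
- t_nut_mid (a point): grey steel T-nut, 26x22x22 mm, in front of the battery box; loose, to be left alone; the point is its centre

How it is judged:
By the outcome, as a careful person would: the job done as asked, in the order asked, and still so for the second after the job is handed in, with the robot touching nothing.
It also fails if it takes over 58 s, if anything falls off the work surface, if the arm or the gripper's body presses on something with over 40 N, if the wrist force passes 120 N, or if a joint passes its speed limit or range.

ROBOT

A 6-joint arm with a two-finger parallel gripper is mounted at the origin on a cart in front of the work surface, level with it; the furniture and walls round the work are solid. World frame = base frame: x ahead of the robot, y to its left, z up, the work surface at z = 0. Lengths are in m, angles in rad, forces in N, time in s.
With the tool pointing down it reaches from about 0.35 to 0.875 m from the base axis. Payload 4.2 kg.
Tool frame: the origin (TCP) lies midway between the tips of the shut fingers; the grasp point (between the pads) lies 19 mm behind it; x points along the fingers, y is the direction in which the jaws open and shut, and the axes are right-handed (so a half turn about x gives the same grasp; the last joint's range is limited). The gripper opens to 85 mm and grips with 20 to 120 N. Pads are 22 mm wide; open, the fingers measure 114 mm over their backs; the gripper's body (76 mm by 85 mm) begins 54 mm behind the grasp point. The pads swing forward as they close: fully open they stand 13 mm farther back than shut.
Start: joints at [-0.953, 0.385, 0.008, 0, -1.194, -0.259], TCP at [0.219, -0.585, 0.231] pointing down, gripper open.
Joint ranges: [-3.14, 3.14], [-1.21, 2.06], [-1.07, 1.41], [-3.16, 2.05], [-2.99, -0.16], [-3.1, 3.1]. Speed limits (rad/s): [2.79, 2.79, 3.14, 3.14, 3.14, 3.14].

INTERFACE

Orientations are given as a unit quaternion [w, x, y, z].
In Python, from plant import arm gives the robot as it stands.
- The arm moves only by the tool apply_moves, never from a script. Its argument "rows" is one flat list of numbers, 5 for each row, row after row: the opening, from 0 (shut) to 1 (fully open), then the shift along the tool's x, y, z in mm, then the turn about the tool's x in degrees. A call has 1 to 20 rows; each row is the pose to reach, as a shift and turn from the pose commanded when the call began, along the tool's axes at that moment; what a row does not reach only later rows make up. A row lasts 1/10 s, in which the tool goes at most 50 mm and 8.59 degrees, less where a joint would pass 70% of its speed; a pose out of reach is approached as far as the arm can. A call with a gripper value outside its range is refused whole. The fingers move at their own pace and stop on an object; the grip force is fixed at half the most. Time passes only in rows, so rows that repeat a pose let the fingers close. It gives the time, the measured TCP pose, the force and the opening at its end, in the units of the state.
- arm.sense(): the state, without advancing time (a new reading comes with each control period).
- arm.grab_frame(name): name is "scene" or "top" or "wrist"; returns (picture, depth): 480x640x3 uint8, red, green, blue; 480x640 float32, m along the optical axis (not along the pixel's ray), 0 where there is no reading.
- arm.camera_model(name): a dict with "K" (3x3 intrinsics, pixels), "R" (3x3) and "t" (3): a world point X has camera coordinates R X + t. Camera axes: x right, y down, z forward; pixel columns grow to the right and rows downward; lengths in m; the calibration is good to about 2 mm. The wrist camera is an equidistant fisheye: a pixel r from the principal point sees the ray r / f radians off the axis. A picture is of the moment at which its call begins: read the wrist's pose just before it. camera_model takes no time and is no camera call; for the wrist camera it gives the pose at the moment of the call.
- arm.hand_in(): hands the job in, once; it reports no verdict.
The state is a dict: "time": time; "joint_positions": joint angles; "qvel": joint speeds; "joint_torque": joint torques, N m; "tcp_pos": TCP position; "eef_rot": TCP orientation; "ft_force": force on the tool from outside, world axes, zero at the start; "torque": the same for the moment, N m; "width": opening from 0.0 (shut) to 1.0 (fully open).
Only numpy, scipy, OpenCV 4.12 (cv2) and the standard library are available. Lean on these libraries where they do the work, as an engineer would, in place of code of your own. Each camera call takes 0.05 s, during which the arm holds its last target.

## Working session

There is one attempt and no reset: what is moved stays moved. The work goes in short steps, Python scripts to look and compute and a tool call to move; the robot and the scene stay as the last step left them, time stands still between calls to the robot, and variables do not carry over. Pictures are saved under pics/ and viewed, and the job is handed in when it is done.

Besides the shell and the picture viewer there is one more tool, called after "Request:" by a JSON object that holds its "op" and its "data", one argument or row to a line. apply_moves: Moves the arm, as the interface text tells. Its arguments: {"type":"object","properties":{"rows":{"type":"array","items":{"type":"number"}}},"required":["rows"]}

```bash
mkdir -p pics; ls
python3 - <<'E'
from plant import arm
import cv2, numpy as np
print(arm.sense())
for n in ("scene","top"):
    p,d=arm.grab_frame(n); cv2.imwrite(f"pics/{n}0.png",p[...,::-1]); np.save(f"{n}_d.npy",d)
    print(n,arm.camera_model(n))
E
```

```text
pics
{'time': 0.0, 'joint_positions': array([-9.53431524e-01,  3.85578683e-01,  6.63432565e-03, -4.81599181e-04,
       -1.19399433e+00, -2.58569817e-01]), 'qvel': array([-0.0002464 ,  0.0002547 ,  0.00064218,  0.00121211,  0.00219614,
       -0.00086127]), 'joint_torque': array([ 3.38466734e-04, -3.92292130e+01,  1.88398433e+01,  4.18592915e+00,
       -4.55364003e-03, -1.63110858e-06]), 'tcp_pos': array([ 0.21926182, -0.58466231,  0.23021413]), 'eef_rot': array([ 0.69559158, -0.12535889,  0.69594739,  0.12686503]), 'ft_force': array([-0.45017648,  0.49372447,  0.1075414 ]), 'torque': array([ 0.00556857, -0.01536864, -0.01619563]), 'width': 1.0015129799147964}
scene {'K': array([[578.04987254,   0.        , 322.60669148],
       [  0.        , 578.04987254, 234.97263956],
       [  0.        ,   0.        ,   1.        ]]), 'R': array([[ 0.70274303, -0.71115178, -0.02038089],
       [-0.3951066 , -0.36629105, -0.84244979],
       [ 0.59164433,  0.60007834, -0.53838924]]), 't': array([-0.31748547,  0.27722672,  0.63214905])}
top {'K': array([[440.58118131,   0.        , 314.95616613],
       [  0.        , 440.58118131, 234.93475934],
       [  0.        ,   0.        ,   1.        ]]), 'R': array([[-0.03560289, -0.99936348, -0.00224997],
       [-0.97735837,  0.03528865, -0.20862723],
       [ 0.20857383, -0.00522871, -0.97799265]]), 't': array([0.05726782, 0.52354816, 0.79981863])}
```

View pics/scene0.png

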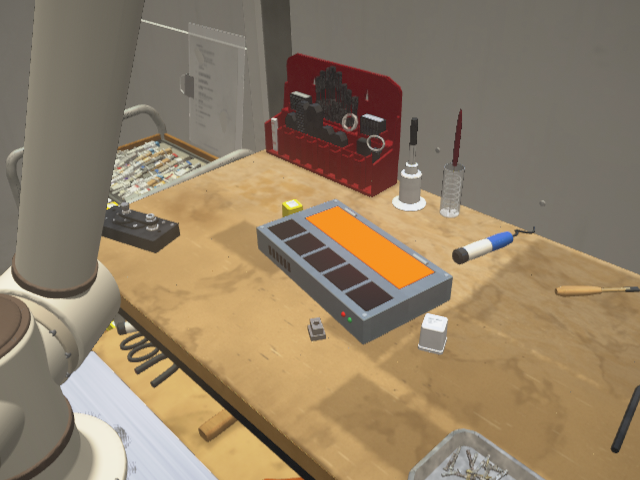

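View pics/top0.png

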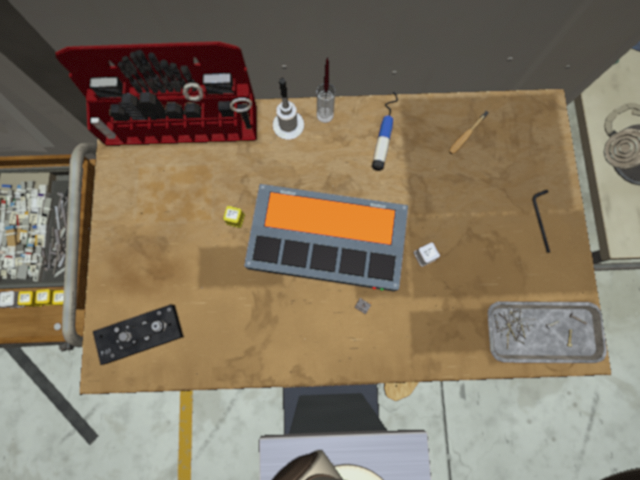

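The scene view shows the box centred near (355,268), with five black covers from (287,230) to (370,295) and the orange door behind them. In the top view the covers run from (267,249) to (381,267). The yellow box is at (233,215), the white box at (428,253) and the T-nut at (363,306). Next I'll enlarge both and triangulate.

Run:
```python
import cv2
a=cv2.imread("pics/top0.png")[175:325,215:455]; cv2.imwrite("pics/topc.png",cv2.resize(a,None,fx=3.3,fy=3.3,interpolation=cv2.INTER_CUBIC))
a=cv2.imread("pics/scene0.png")[190:360,240:470]; cv2.imwrite("pics/scenec.png",cv2.resize(a,None,fx=3.4,fy=3.4,interpolation=cv2.INTER_CUBIC))
```

```text
(no output)
```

View pics/topc.png

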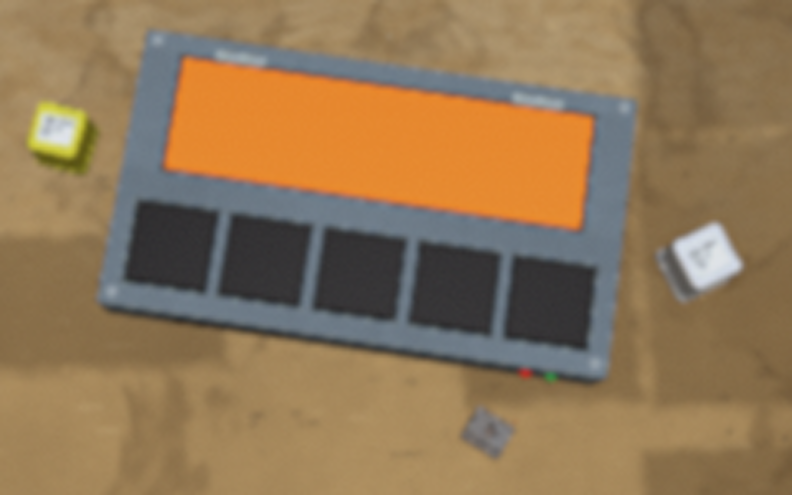

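View pics/scenec.png

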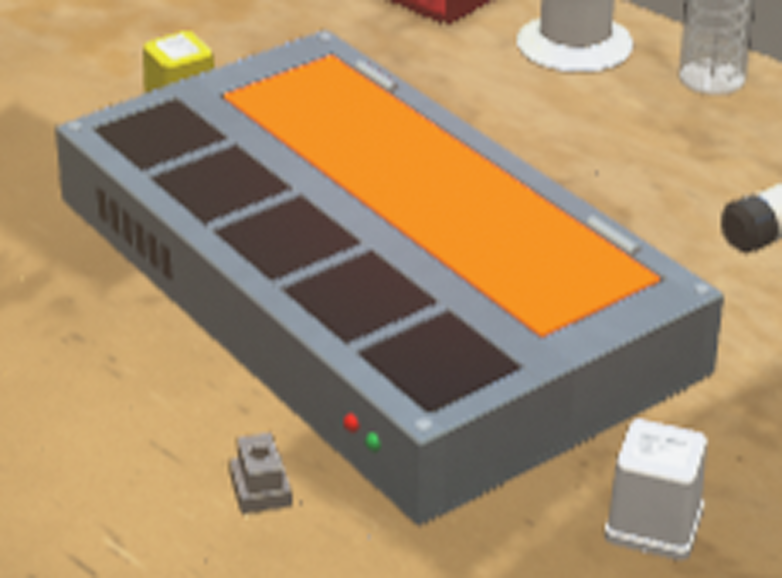

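```bash
cat > h.py <<'E'
import numpy as np, cv2
from plant import arm
def P(n):
    m=arm.camera_model(n); return m["K"]@np.c_[m["R"],m["t"]]
def tri(a,b):
    X=cv2.triangulatePoints(P("top"),P("scene"),np.float64(a).T,np.float64(b).T); return (X[:3]/X[3]).T
E
python3 - <<'E'
from h import *
T=np.array([(138,201),(126,283),(597,266),(588,348),(182,57),(595,115),(583,229),(164,170),(157,40),(625,107),(596,363),(112,291)])/3.3+[215,175]
S=np.array([(178,99),(95,130),(520,368),(430,411),(333,55),(661,279),(542,335),(223,95),(325,37),(703,289),(424,424),(75,126)])/3.4+[240,190]
X=tri(T-.35,S-.35); print(X.round(4))
for n in("top","scene"):
    q=np.c_[X,np.ones(12)]@P(n).T; q=q[:,:2]/q[:,2:]; print(np.abs(q-((T if n=="top" else S)-.35)).max())
# fit 2D rigid: box-local coordinates relative to panel
L=np.array([(24,136),(-24,136),(24,-136),(-24,-136),(115,125),(115,-125),(45,-125),(45,125)])/1000
A=X[:8,:2]; a0=A.mean(0); l0=L.mean(0)
U,_,Vt=np.linalg.svd((L-l0).T@(A-a0)); R=(U@Vt).T
t=a0-R@l0; yaw=np.arctan2(R[1,0],R[0,0]); print("panel",t,"yaw",np.degrees(yaw), "z",X[:,2].mean())
print("res mm",((L@R.T+t-A)*1000).round(1))
for i in range(5): print(i+1,(t+R@[0,.112-.056*i]).round(4))
from scipy.spatial.transform import Rotation
s=arm.sense(); q=s["eef_rot"]; print(Rotation.from_quat(np.r_[q[1:],q[0]]).as_matrix().round(3))
# depth check
for n in("top","scene"):
    d=np.load(f"{n}_d.npy"); m=arm.camera_model(n)
    for px in ((T if n=="top" else S)[:8].reshape(-1,2)):
        pass
    u,v=((T if n=="top" else S)[:4]).mean(0).round().astype(int); z=d[v,u]
    print(n,m["R"].T@(np.linalg.inv(m["K"])@[u,v,1]*z-m["t"]))
E
```

```text
[[ 0.5305  0.1524  0.0476]
 [ 0.4811  0.1601  0.0482]
 [ 0.4796 -0.115   0.0484]
 [ 0.432  -0.1064  0.0492]
 [ 0.6185  0.1254  0.0471]
 [ 0.5714 -0.1207  0.0481]
 [ 0.5021 -0.1085  0.0495]
 [ 0.5482  0.137   0.0485]
 [ 0.629   0.1408  0.0481]
 [ 0.5759 -0.1393  0.0494]
 [ 0.4233 -0.1105  0.05  ]
 [ 0.4759  0.1685  0.0494]]
0.6840667468393065
0.6723157981692225
panel [0.48110063 0.02289476] yaw -10.595801929135808 z 0.048628170884615456
res mm [[-0.8 -0.3]
 [ 1.4  0.9]
 [ 0.1 -0.2]
 [ 0.6  0. ]
 [-1.4 -0.8]
 [-0.3 -0.4]
 [ 0.3  0.2]
 [ 0.1  0.5]]
1 [0.5017 0.133 ]
2 [0.4914 0.0779]
3 [0.4811 0.0229]
4 [ 0.4708 -0.0322]
5 [ 0.4605 -0.0872]
[[-0.001 -0.351  0.936]
 [ 0.002  0.936  0.351]
 [-1.     0.002 -0.   ]]
top [0.47997862 0.02070567 0.05120066]
scene [0.47799945 0.00845318 0.04791376]
```

Both views agree: the top is at z≈0.049 and the box yaw is −10.6°. I'm shutting the fingers, going above cover 5 and turning to align with the box.

Request:
{"op": "apply_moves", "data": {
  "rows": [0, 0, 12, 13, 1, 0, 0, 35, 37, 3, 0, 0, 63, 66, 5, 0, 0, 93, 98, 8, 0, 0, 123, 129, 10, 0, 0, 153, 161, 13, 0, 0, 183, 192, 15, 0, 0, 213, 224, 18, 0, 0, 243, 255, 20, 0, 0, 273, 287, 23, 0, 0, 303, 318, 25, 0, 0, 330, 347, 27, 0, 0, 353, 371, 29, 0, 0, 370, 389, 30.5, 0, 0, 381, 400, 31.2, 0, 20, 381, 400, 31.2, 0, 50, 381, 400, 31.2, 0, 80, 381, 400, 31.2, 0, 110, 381, 400, 31.2, 0, 125, 381, 400, 31.2]
}}

```text
time: 2.1
tcp_pos: [0.4582, -0.0881, 0.1036]
eef_rot: [0.702, 0.066, 0.706, -0.066]
ft_force: [-0.3, 0.2, 0.8]
width: -0.003
```

```bash
cat > st.py <<'E'
from h import *
from scipy.spatial.transform import Rotation
import sys
s=arm.sense(); q=s["eef_rot"]; R=Rotation.from_quat(np.r_[q[1:],q[0]]).as_matrix()
print(s["time"],s["tcp_pos"].round(4),s["ft_force"].round(2),s["width"].round(3)); print(R.round(3))
for i,c in enumerate([(.5017,.133),(.4914,.0779),(.4811,.0229),(.4708,-.0322),(.4605,-.0872)]):
    print("cover",i+1,"tool shift mm",(R.T@(np.r_[c,.049]-s["tcp_pos"])*1000).round(1))
E
python3 st.py
python3 - <<'E'
from h import *
p,d=arm.grab_frame("wrist"); cv2.imwrite("pics/w1.png",p[...,::-1])
E
```

```text
Traceback (most recent call last):
  File "st.py", line 5, in <module>
    print(s["time"],s["tcp_pos"].round(4),s["ft_force"].round(2),s["width"].round(3)); print(R.round(3))
                                                                 ^^^^^^^^^^^^^^^^
AttributeError: 'float' object has no attribute 'round'
```

View pics/w1.png

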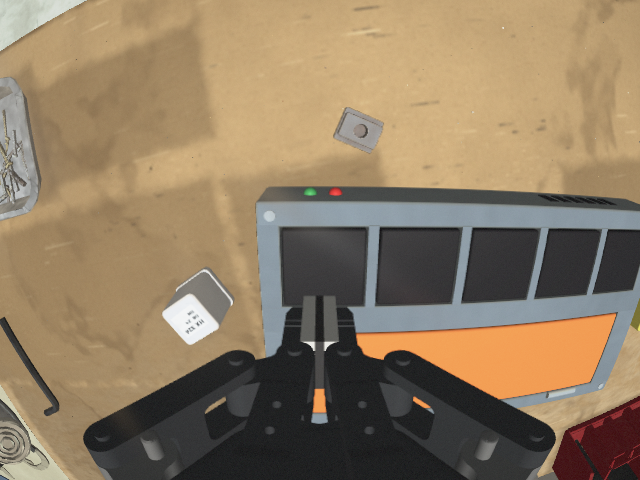

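The wrist view shows cover 5 at (323,266) in front of the fingertips at (320,300), with the door behind it. I'll check the map against the fisheye projection.

```bash
sed -i 's/s\["width"\].round(3)/round(s["width"],3)/' st.py; python3 st.py
python3 - <<'E'
from h import *
m=arm.camera_model("wrist"); K=m["K"]
C=np.array([(.5017,.133,.049),(.4914,.0779,.049),(.4811,.0229,.049),(.4708,-.0322,.049),(.4605,-.0872,.049)])
q=C@m["R"].T+m["t"]; print(cv2.fisheye.distortPoints((q[:,:2]/q[:,2:])[None],K,np.zeros(4)).round(1))
q=(m["R"]@arm.sense()["tcp_pos"]+m["t"]);print(cv2.fisheye.distortPoints((q[None,None,:2]/q[2]),K,np.zeros(4)).round(1))
E
```

```text
2.15 [ 0.4572 -0.0881  0.1022] [-0.43 -1.06 -1.52] 0.002
[[-0.008  0.186  0.983]
 [-0.     0.983 -0.186]
 [-1.    -0.002 -0.008]]
cover 1 tool shift mm [ 52.7 225.6   3.1]
cover 2 tool shift mm [ 52.8 169.5   3.2]
cover 3 tool shift mm [ 52.9 113.6   3.3]
cover 4 tool shift mm [53.  57.5  3.4]
cover 5 tool shift mm [53.1  1.6  3.5]
[[[622.6 263. ]
  [569.9 265.5]
  [502.4 267.9]
  [418.7 269.8]
  [323.9 270.6]]]
[[[321.6 312.1]]]
```

Request:
{"op": "apply_moves", "data": {
  "rows": [0, 15, 1, 1, 0, 0, 35, 1, 1, 0, 0, 42, 1, 1, 0, 0, 42, 1, 1, 0, 0, 42, 1, 1, 0, 0, 42, 1, 1, 0]
}}

```text
time: 2.75
tcp_pos: [0.4621, -0.0871, 0.0653]
eef_rot: [0.705, 0.066, 0.703, -0.065]
ft_force: [0.4, 0.2, 0.2]
width: -0.003
```

```bash
python3 st.py
```

```text
2.75 [ 0.4621 -0.0871  0.0653] [0.39 0.18 0.25] -0.003
[[ 0.002  0.185  0.983]
 [ 0.     0.983 -0.185]
 [-1.     0.001  0.002]]
cover 1 tool shift mm [ 16.4 223.6  -1.8]
cover 2 tool shift mm [ 16.4 167.6  -1.7]
cover 3 tool shift mm [ 16.3 111.6  -1.7]
cover 4 tool shift mm [16.3 55.6 -1.7]
cover 5 tool shift mm [16.3 -0.4 -1.6]
```

Request:
{"op": "apply_moves", "data": {
  "rows": [0, 6, 0, -2, 0, 0, 11, 0, -2, 0, 0, 13, 0, -2, 0, 0, 14, 0, -2, 0, 0, 15, 0, -2, 0, 0, 16, 0, -2, 0, 0, 16, 0, -2, 0]
}}

```text
time: 3.45
tcp_pos: [0.4591, -0.0869, 0.05]
eef_rot: [0.704, 0.065, 0.704, -0.065]
ft_force: [-6.2, 2.0, 15.9]
width: -0.002
```

```bash
python3 st.py|head -1
```

```text
3.45 [ 0.4591 -0.0869  0.05  ] [-6.16  1.99 15.89] -0.002
```

Cover 5 is rigid: 16 N with the tip still at z=0.050. On to cover 4.

Request:
{"op": "apply_moves", "data": {
  "rows": [0, -5, 0, 0, 0, 0, -12, 5, 0, 0, 0, -12, 20, 0, 0, 0, -12, 40, 0, 0, 0, -12, 52, 0, 0, 0, -12, 56, 0, 0, 0, -12, 56, 0, 0, 0, -12, 56, 0, 0, 0, -7, 56, 0, 0, 0, -4, 56, 0, 0, 0, -3, 56, 0, 0, 0, -2, 56, 0, 0, 0, -1, 56, 0, 0, 0, -0.5, 56, 0, 0, 0, -0.5, 56, 0, 0]
}}

```text
time: 4.95
tcp_pos: [0.4697, -0.0319, 0.0488]
eef_rot: [0.704, 0.066, 0.704, -0.066]
ft_force: [-0.3, -1.3, 0.5]
width: 0.005
```

```bash
python3 st.py|head -1
```

```text
4.95 [ 0.4697 -0.0319  0.0488] [-0.26 -1.27  0.51] 0.005
```

At cover 4 the tip is at 0.0488 with almost no force, so it may be giving. I'll go 1.5 mm deeper to tell.

Request:
{"op": "apply_moves", "data": {
  "rows": [0, 0.5, 0, 0, 0, 0, 1, 0, 0, 0, 0, 1.5, 0, 0, 0]
}}

```text
time: 5.25
tcp_pos: [0.4697, -0.0319, 0.0473]
eef_rot: [0.704, 0.066, 0.704, -0.066]
ft_force: [-0.7, -2.4, 1.8]
width: 0.001
```

```bash
python3 st.py|head -1;  python3 - <<'E'
from h import *
p,d=arm.grab_frame("scene"); cv2.imwrite("pics/s2.png",cv2.resize(p[170:370,230:490,::-1],None,fx=3,fy=3))
E
```

```text
5.25 [ 0.4697 -0.0319  0.0473] [-0.7  -2.36  1.77] 0.001
```

View pics/s2.png

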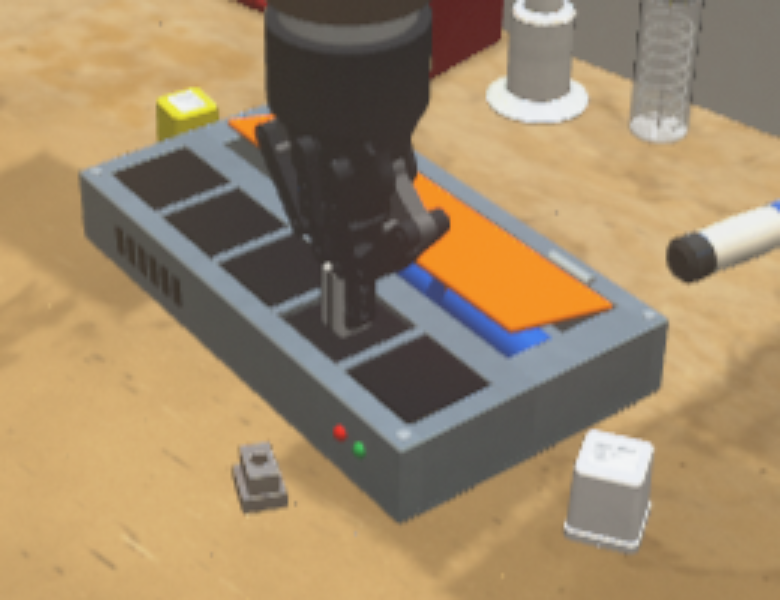

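The door is visibly rising: its front edge is lifted at (430,270)–(515,330) in the crop. So cover 4 is the release, and the hand is clear of the door. I'll keep pressing to full home.

Request:
{"op": "apply_moves", "data": {
  "rows": [0, 0.5, 0, 0, 0, 0, 1, 0, 0, 0, 0, 1.5, 0, 0, 0, 0, 2, 0, 0, 0, 0, 2.5, 0, 0, 0, 0, 3, 0, 0, 0, 0, 3.5, 0, 0, 0, 0, 4, 0, 0, 0, 0, 4.5, 0, 0, 0, 0, 5, 0, 0, 0, 0, 5.5, 0, 0, 0, 0, 5.5, 0, 0, 0]
}}

```text
time: 6.5
tcp_pos: [0.4698, -0.0318, 0.043]
eef_rot: [0.704, 0.065, 0.704, -0.065]
ft_force: [-5.1, -2.0, 13.3]
width: -0.002
```

```bash
python3 st.py|head -1;  python3 - <<'E'
from h import *
p,d=arm.grab_frame("scene"); cv2.imwrite("pics/s3.png",cv2.resize(p[170:370,230:490,::-1],None,fx=3,fy=3))
E
```

```text
6.5 [ 0.4698 -0.0318  0.043 ] [-5.12 -1.97 13.27] -0.002
```

View pics/s3.png

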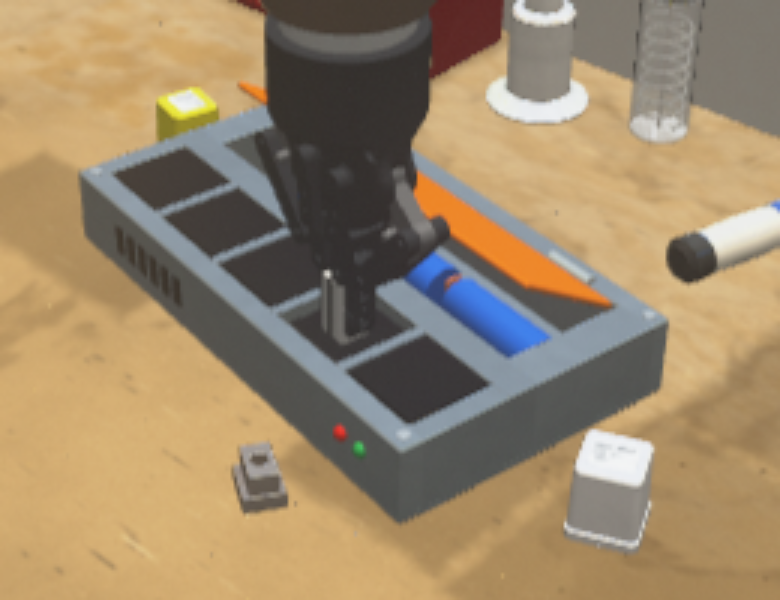

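The tip is at z=0.043, which is 7 mm down, and the force has risen to 13 N, so it's on the stop. The crop shows the door fully up. Now I'll retreat straight up and then back.

Request:
{"op": "apply_moves", "data": {
  "rows": [0, -2, 0, 0, 0, 0, -6, 0, 0, 0, 0, -14, 0, 0, 0, 0, -26, 0, 0, 0, 0, -42, 0, 0, 0, 0, -62, 0, -5, 0, 0, -85, 0, -20, 0, 0, -110, -20, -35, 0, 0, -135, -45, -50, 0, 0, -155, -75, -62, 0, 0, -170, -105, -70, 0, 0, -180, -140, -75, 0, 0, -180, -175, -75, 0, 0, -180, -205, -75, 0, 0, -180, -230, -75, 0, 0, -180, -245, -75, 0, 0, -180, -250, -75, 0, 0, -180, -250, -75, 0, 0, -180, -250, -75, 0]
}}

```text
time: 8.45
tcp_pos: [0.35, -0.2631, 0.2219]
eef_rot: [0.704, 0.066, 0.704, -0.065]
ft_force: [-0.2, 0.6, 0.1]
width: 0.002
```

```bash
python3 st.py|head -1;  python3 - <<'E'
from h import *
p,d=arm.grab_frame("scene"); cv2.imwrite("pics/s4.png",cv2.resize(p[170:370,230:490,::-1],None,fx=3,fy=3))
m=arm.camera_model("scene")
p2,d2=arm.grab_frame("top"); cv2.imwrite("pics/t4.png",p2[...,::-1])
E
```

```text
8.45 [ 0.35   -0.2631  0.2219] [-0.21  0.56  0.14] 0.002
```

View pics/s4.png

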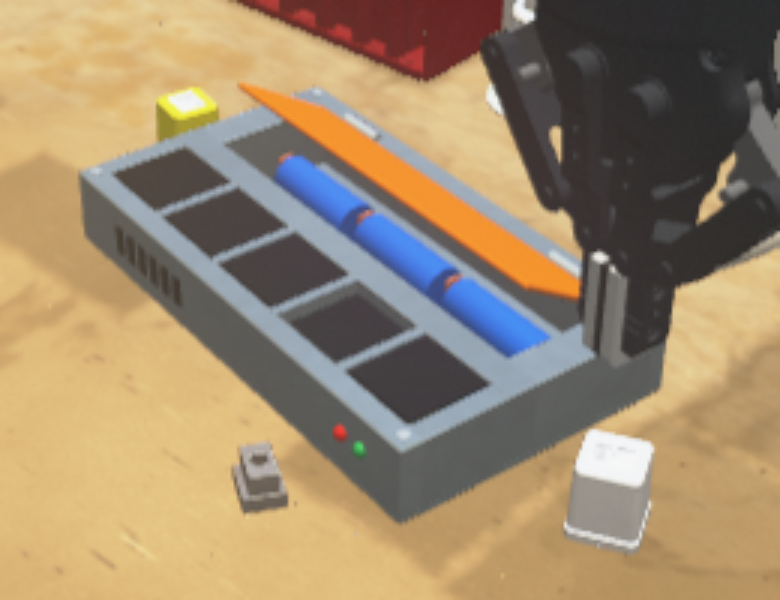

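View pics/t4.png

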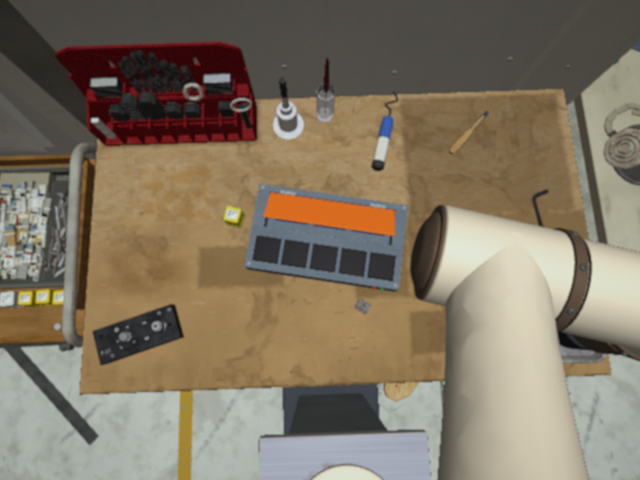

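The scene view shows the door standing open, with its free edge from (240,85) to (585,297), and cover 4 sunk at (350,320). The loose things haven't moved and the hand is clear. I'll check the door's height numerically, then hand in.

Run:
```python
from h import *
a=cv2.imread("pics/t4.png")[180:250,240:420]; cv2.imwrite("pics/t4c.png",cv2.resize(a,None,fx=4.4,fy=4.4,interpolation=cv2.INTER_CUBIC))
y=np.radians(-10.6); R=np.array([[np.cos(y),-np.sin(y)],[np.sin(y),np.cos(y)]])
for th in (.4,.5,.56):
    pts=np.array([[*(np.array([.4811,.0229])+R@[.115-.07*np.cos(th),s]),.049+.07*np.sin(th)] for s in(.125,-.125)])
    for n in("scene","top"):
        q=np.c_[pts,[1,1]]@P(n).T; q=q[:,:2]/q[:,2:]
        print(th,n,((q-[230,170])*3 if n=="scene" else (q-[240,180])*4.4).round(0).tolist())
```

```text
0.4 scene [[231.0, 98.0], [520.0, 305.0]]
0.4 top [[101.0, 175.0], [675.0, 259.0]]
0.5 scene [[235.0, 87.0], [526.0, 292.0]]
0.5 top [[101.0, 165.0], [679.0, 249.0]]
0.56 scene [[238.0, 81.0], [530.0, 284.0]]
0.56 top [[101.0, 158.0], [681.0, 243.0]]
```

View pics/t4c.png

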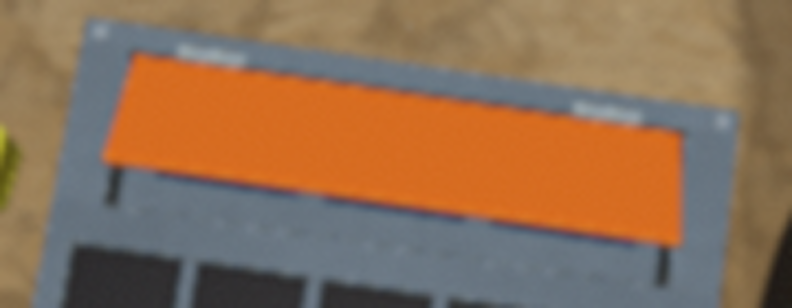

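```bash
python3 -c "
from plant import arm
print(arm.hand_in(), arm.sense()['time'])"
```

```text
the job is handed in; nothing more can be done
the job is handed in; nothing more can be done
```

The release is cover 4. I pressed it fully home, the door sprang open and stayed open, and I handed the job in at about 8.6 s of the 58 s allowed.

- **Finding the release:** I felt cover 5 first. It was rigid, holding 16 N with the tip at z = 0.050. Cover 4 then gave at under about 2 N, and the door began to rise. I did not need to touch covers 1 to 3.
- **Pressing it home:** The force rose to 13 N at z = 0.043, which is 7.0 mm of travel. I then lifted straight up and backed away.
- **Last checks:** With the hand clear, the wrist force read about zero. The door's front edge in both cameras matched an opening of about 0.54–0.56 rad, and cover 4 stayed sunk. The yellow box, white box and T-nut looked unmoved in the pictures.
- **Disagreements:** My camera estimate of the box top was 1–2 mm below the height felt at cover 5 (0.0486 against 0.050). The force on cover 4 early in its travel also read below the stated 3–4 N. Neither affected the result.

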